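Push the parcel scale home under the desk stand

ROBOT

A 6-joint arm with a two-finger parallel gripper is mounted at the origin on the work surface. World frame = base frame: x ahead of the robot, y to its left, z up, the work surface at z = 0. Lengths are in m, angles in degrees, forces in N, time in s.
With the tool pointing down it reaches from about 0.25 to 0.85 m from the base axis. Payload 12.5 kg.
Tool frame: the origin (TCP) lies at the very end of the fingers, on their centre line; the grasp point (between the pads) lies behind it (hold_point_z is the z of the grasp point in the tool frame, in m); z points along the fingers, y is the line along which they close (so a half turn about z gives the same grasp; the last joint's range is limited). The gripper opens to 93 mm and grips with 3 to 60 N. Pads are 15 mm wide; open, the fingers measure 128 mm over their backs; the gripper's body (75 mm by 188 mm) begins 65 mm behind the grasp point.
Start: joints at [-71.654, 20.094, 94.641, -0, 65.266, -4.847], TCP at [0.217, -0.506, 0.219] pointing down, gripper open.
Joint ranges: [-157.81, 157.81], [-45, 120.19], [0.68, 151.7], [-89.99, 269.99], [4.06, 180], [-164.3, 164.3]. Speed limits (degrees/s): [127.2, 127.2, 159.86, 180, 180, 180].

INTERFACE

Orientations are given as a 3x3 rotation matrix whose columns are the frame's x, y, z axes.
In Python, from plant import get_state, camera, camera_model, hand_in, spot_in, hold_point_z gives the robot as it stands. The module is installed in compiled form; this text tells all that it offers.
- The arm moves only by the tool carry_out, never from a script. Its arguments are lists of equal length, an entry for each row: "offset": the shift along the world's x, y, z in units of 40 mm (1.0 is 40 mm), a list of three; "twist": the turn, a rotation vector about the world's x, y, z in rad, a list of three. In form: {"offset": [[tx, ty, tz], ...], "twist": [[ax, ay, az], ...]}. A call has exactly 10 rows; each row is the pose to reach, as a shift and turn from the pose commanded when the call began; what a row does not reach only later rows make up. A row lasts 1/12 s, in which the tool goes at most 41.7 mm and 7.16 degrees, less where a joint would pass 70% of its speed; a pose out of reach is approached as far as the arm can. A call with a gripper value outside its range is refused whole. "claw" is the finger opening in mm, from 0 to 93, set as the call begins (left out, the last holds). The fingers move at their own pace and stop on an object; "squeeze" is the grip in N (left out, the last holds). Time passes only in rows, so rows that repeat a pose let the fingers close, or fill a call up. It gives the time, the measured TCP pose, the force, the opening and the grip force at its end, in the units of the state.
- get_state(): the state, without advancing time (a new reading comes with each control period).
- camera(name): name is "scene" or "top" or "wrist"; returns (picture, depth): 400x640x3 uint8, red, green, blue; 400x640 float32, m along the optical axis (not along the pixel's ray), 0 where there is no reading.
- camera_model(name): a dict with "mtx" (3x3 intrinsics, pixels), "k1" (the pictures are not rectified: a ray, as slopes to the right and down, at radius r is drawn at 1 + k1 r^2 times it, then the intrinsics apply), "extrinsics" (4x4, takes a point from camera to world coordinates); the wrist camera has in their place "tool_from_camera" (4x4, takes a point from camera to tool coordinates, whose origin is the TCP and whose axes are the flange's). Camera axes: x right, y down, z forward; pixel columns grow to the right and rows downward; lengths in m; the calibration is good to about 2 mm. A picture is of the moment at which its call begins: read the wrist's pose just before it. camera_model takes no time and is no camera call.
- hand_in(): hands the job in; it is judged then, once.
Trained networks look in the newest picture that a camera, given by its name, has taken for a name from the list of things; names that differ only in an ending like _2 or _b are one class to them, and where a whole thing is asked for, a point or a joint stands for the part that bears it (a point fixed in the world has none). Each returns a list of dicts, best first, with "p" (0 to 1); they miss things now and then, are a little off and sometimes report something else, mostly with a low value. They report only what shows in the picture. A call takes as long as a camera call. They do not tell look-alikes from the thing itself.
- spot_in(thing, camera): "box" ([left, top, right, bottom] in pixels, round what is visible of it).
The state is a dict: "t": time; "joints": joint angles; "qvel": joint speeds; "joint_efforts": joint torques, N m; "position": TCP position; "eef_rot": TCP orientation; "ft_force": force on the tool from outside, world axes, zero at the start; "moment": the same for the moment, N m; "grip_width": finger opening in m; "gripper_force": force on a finger pad.
Only numpy, scipy, OpenCV 4.12 (cv2) and the standard library are available. Lean on these libraries where they do the work, as an engineer would, in place of code of your own. Each camera call takes 0.05 s, during which the arm holds its last target. There are 200 camera calls.

TASK

Pricing is done: put the flat parcel scale away by pushing it across the desk into the empty left bay of the low desk stand, until its back edge is fully home against the stand's back panel and only the display end sticks out. Only push it, with the fingertips or the outside of the fingers, and keep it flat on its feet: do not lift or tip it, and do not press on its weighing plate. Leave everything else on the desk and on the stand where it is.

Things in the scene. Friction and masses are not known exactly. Their poses are not given: they have to be found in the camera images.
- stand: Low painted-steel desk stand, fixed: flat top 54 mm high on three upright panels, closed back, open front, 146 mm deep, 372 mm wide, two bays side by side. Origin on the desk at the middle of the LEFT (empty) bay's front opening; x points into the bay, y left along the front edge, z up. Left bay: y = -87 to +87 mm, 44 mm headroom, back panel at x = 140 mm. Right bay: full of forms.
- scale: Flat dark-grey parcel scale, 0.38 to 0.72 kg, loose on the desk, 180 mm long (x), 150 mm wide (y), 36 mm high. Origin: centre of its underside, at desk height; x points from the display end (towards the robot) to the back edge, z up. Its upright faces, 4 to 28 mm above the desk, are at x = -90 and +90, y = -75 and +75 mm. The front 40 mm has the display; at home just this part projects from the bay.
- scale_plate: The scale's steel weighing plate, fixed on top of the housing, 124 x 136 mm, its top 36 mm above the desk and set in 6 mm or more from the housing's sides; it must not be pressed on. Origin: under its centre, 28 mm above the desk, on the scale's middle line, 22 mm behind the scale's centre.
- scale_front (a point): The middle of the scale's front (display end) face, 16 mm above the desk.
- scale_rear_left (a point): The scale's back left corner, 16 mm above the desk.
- scale_rear_right (a point): The scale's back right corner, 16 mm above the desk.
- pricing_gun: A black hand-held pricing gun lying on its side on top of the stand, above the right bay, about 200 x 90 x 42 mm. To be left alone.
- label_roll_a: A white roll of price labels lying flat on the stand above the left bay, towards the back, 64 mm across, 26 mm high; origin at the centre of its underside. To be left alone.
- label_roll_b: A second roll like it, lying on the first. To be left alone.
- marker: A marker pen lying on the desk in front of the stand's left end, 120 x 16 x 16 mm. To be left alone.
- tape: A roll of blue tape lying flat on the desk to the left of the scale, 100 mm across, 48 mm high. To be left alone.
- stapler: A black stapler on the desk to the right of the scale, 150 x 36 x 50 mm. To be left alone.
- note_pad: A yellow block of notes on the desk to the left, 76 x 76 x 22 mm. To be left alone.
Things that resemble listed ones, but are neither listed nor needed, are in the scene too. Several things have the shape of the scale; the one meant has the colours described above.

How it is judged (in metres and radians):
At the end, for the whole second after the job is handed in: The scale lies at rest flat on the desk in the left bay, between its side panels, both back corners within 8 mm of the back panel, the display end pointing out and projecting in front of the stand (x of each of scale_rear_left, scale_rear_right in the frame of stand above 0.132 m and y of scale_rear_left in the frame of stand below 0.089 m and y of scale_rear_right in the frame of stand above -0.089 m and angle between the x axis of scale and the x axis of stand, either way round below 0.09 rad and x of scale_front in the frame of stand below -0.03 m and height (world z) of scale below 0.003 m and angle between scale's own z axis and vertical below 0.02 rad and linear speed of scale below 0.01 m/s); the robot touches nothing.
It fails at once if the scale is lifted more than 6 mm off the desk (height (world z) of scale above 0.006 m).
It fails at once if the scale is tipped more than about 4 degrees (angle between scale's own z axis and vertical above 0.07 rad).
It fails at once if the weighing plate is pressed with more than 6 N (contact force between any of the fingers, the arm and scale_plate above 6 N).
It fails at once if a thing on the desk or on the stand is shifted more than 25 mm (distance of any of pricing_gun, label_roll_a, label_roll_b, marker, tape, stapler, note_pad from where it was at the start of the episode above 0.025 m).
It also fails if it takes over 64 s, if anything falls off the work surface, if the arm or the gripper's body presses on something with over 40 N, if the wrist force passes 120 N, or if a joint passes its speed limit or range.

## Working session

There is one attempt and no reset: what is moved stays moved. The work goes in short steps, Python scripts to look and compute and a tool call to move; the robot and the scene stay as the last step left them, time stands still between calls to the robot, and variables do not carry over. Pictures are saved under pics/ and viewed, at most 10 in all, crops included, and the job is handed in when it is done.

Besides the shell and the picture viewer there is one more tool, called after ">>>" in YAML: its name, and indented under it one key for each argument. carry_out: Moves the arm, as the interface text tells. Its arguments: {"type":"object","properties":{"offset":{"type":"array","items":{"type":"array","items":{"type":"number"}}},"twist":{"type":"array","items":{"type":"array","items":{"type":"number"}}},"claw":{"type":"number"},"squeeze":{"type":"number"}},"required":["offset","twist"]}

```bash
mkdir -p pics; cat > h.py <<'E'
import numpy as np, cv2
from plant import *
def pts(name, depth, uv, T=None):
    m=camera_model(name); K=np.array(m["mtx"]); k=m["k1"]
    uv=np.asarray(uv,float).reshape(-1,2)
    s=cv2.undistortPoints(uv[:,None],K,np.array([k,0,0,0.]))[:,0]
    d=depth[uv[:,1].astype(int),uv[:,0].astype(int)]
    P=np.c_[s*d[:,None],d,np.ones(len(d))]
    E=np.array(m["extrinsics"]) if T is None else T
    return (P@E.T)[:,:3]
def cloud(name,depth,T=None):
    v,u=np.mgrid[:400,:640]
    return pts(name,depth,np.c_[u.ravel(),v.ravel()],T).reshape(400,640,3)
E
python3 - <<'E'
from h import *
a,d=camera("top"); b,e=camera("scene")
np.savez("a.npz",a=a,d=d,b=b,e=e)
cv2.imwrite("pics/top.png",a[...,::-1]); cv2.imwrite("pics/scene.png",b[...,::-1])
for c,D in (("top",d),("scene",e)):
  for n in ["scale","stand","tape","stapler","marker","note_pad","label_roll_a","pricing_gun"]:
    for r in spot_in(n,c)[:4]:
      bx=np.array(r["box"]); ctr=[(bx[0]+bx[2])/2,(bx[1]+bx[3])/2]
      print(c,n,round(r["p"],2),bx.round(),pts(c,D,ctr).round(3)[0])
print(hold_point_z, get_state()["eef_rot"],get_state()["t"])
E
```

```text
top scale 0.72 [301. 150. 393. 246.] [ 0.548 -0.048  0.034]
top scale 0.68 [305. 149. 383. 224.] [ 0.575 -0.042  0.037]
top scale 0.65 [163.  57. 252. 145.] [0.78  0.284 0.036]
top scale 0.62 [404. 263. 497. 363.] [ 0.283 -0.286  0.034]
top stand 0.63 [287.  56. 455. 149.] [ 0.758 -0.099  0.09 ]
top tape 0.67 [211. 196. 259. 245.] [0.497 0.217 0.002]
top tape 0.21 [303. 151. 394. 241.] [ 0.553 -0.052  0.036]
top stapler 0.71 [452. 139. 484. 202.] [ 0.613 -0.331  0.041]
top marker 0.56 [208. 177. 260. 184.] [0.591 0.218 0.018]
top note_pad 0.67 [219. 259. 256. 297.] [0.362 0.206 0.022]
top label_roll_a 0.56 [303.  86. 334. 114.] [0.77  0.018 0.072]
top label_roll_a 0.47 [310.  95. 335. 122.] [0.74  0.009 0.105]
top pricing_gun 0.88 [344.  64. 443. 112.] [ 0.792 -0.151  0.094]
scene scale 0.96 [250. 184. 336. 248.] [ 0.577 -0.026  0.037]
scene scale 0.88 [244. 323. 344. 398.] [0.798 0.295 0.036]
scene scale 0.68 [288. 110. 357. 159.] [ 0.306 -0.26   0.036]
scene stand 0.75 [132. 183. 286. 307.] [ 0.796 -0.049  0.056]
scene tape 0.88 [355. 244. 401. 288.] [0.491 0.199 0.001]
scene stapler 0.85 [195. 145. 243. 184.] [ 0.624 -0.325  0.03 ]
scene stapler 0.68 [257. 193. 327. 238.] [ 0.577 -0.03   0.037]
scene marker 0.56 [332. 275. 370. 311.] [0.599 0.228 0.014]
scene marker 0.22 [257. 191. 324. 238.] [ 0.578 -0.034  0.037]
scene note_pad 0.73 [398. 223. 440. 260.] [0.376 0.216 0.026]
scene label_roll_a 0.85 [222. 230. 253. 260.] [0.753 0.014 0.085]
scene label_roll_a 0.57 [226. 251. 253. 268.] [0.77  0.053 0.084]
scene pricing_gun 0.74 [144. 190. 228. 241.] [ 0.807 -0.137  0.086]
scene pricing_gun 0.32 [395. 223. 441. 262.] [0.376 0.215 0.021]
-0.0188 [[ 9.19185182e-01  3.93825598e-01  8.39717040e-06]
 [ 3.93825598e-01 -9.19185181e-01 -4.50987234e-05]
 [-1.00424771e-05  4.47610989e-05 -9.99999999e-01]] 0.9
```

View pics/top.png

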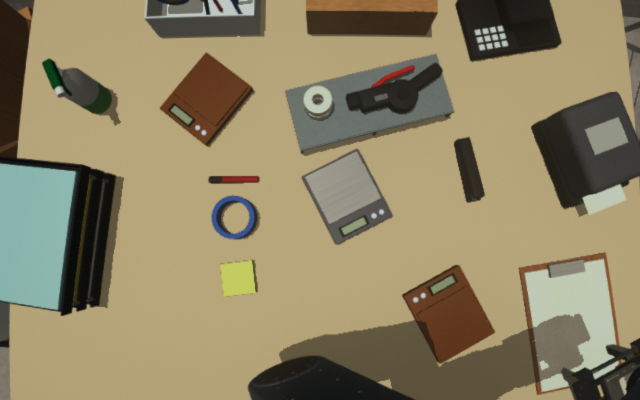

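View pics/scene.png

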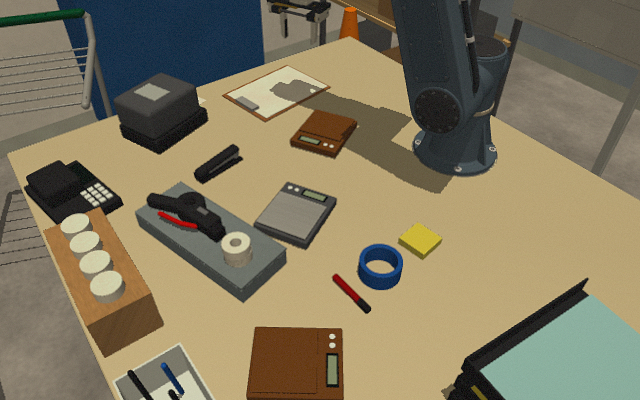

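The top view shows three scale shapes: brown at (207,99), brown at (448,313) and dark grey with a steel plate at (347,196). The grey one fits the description. Its display end faces the robot, and the stand is behind it at (370,103). Next I'll fit both outlines and take one close crop.

```bash
python3 - <<'E'
from h import *
z=np.load("a.npz")
out=[]
for nm,c,d in (("top","a","d"),("scene","b","e")):
    W=cloud(nm,z[d]); img=z[c]
    print(nm,"desk z",np.median(W[...,2][(abs(W[...,0]-.5)<.03)&(abs(W[...,1]-.1)<.03)]))
    x,y,h=W[...,0],W[...,1],W[...,2]
    for n,m in (("stand",(x>.6)&(x<.95)&(y>-.32)&(y<.16)&(h>.046)&(h<.062)),
                ("scale",(x>.40)&(x<.72)&(y>-.19)&(y<.1)&(h>.022)&(h<.043))):
        m=cv2.morphologyEx(m.astype(np.uint8),cv2.MORPH_OPEN,np.ones((3,3)))
        k,l,s,_=cv2.connectedComponentsWithStats(m); i=1+np.argmax(s[1:,4])
        P=W[l==i]; r=cv2.minAreaRect(P[:,:2].astype(np.float32)*1000)
        print(n,r,np.median(P[:,2])); print(cv2.boxPoints(r).round(0).tolist())
    for n,(a,b,cc,dd) in dict(tape=(.42,.58,.13,.28),marker=(.55,.64,.12,.3),stapler=(.5,.72,-.42,-.25)).items():
        q=(x>a)&(x<b)&(y>cc)&(y<dd)&(h>.009); print(n,W[q][:,:2].min(0).round(3),W[q][:,:2].max(0).round(3))
g=z["a"][130:260,280:420,::-1]; cv2.imwrite("pics/crop.png",cv2.resize(g,None,fx=4,fy=4,interpolation=2))
E
```

```text
top desk z -0.0012546101544895771
stand ((774.8339233398438, -100.30073547363281), (150.6744384765625, 369.8022155761719), 14.818434715270996) 0.05300077805933601
[[655.0, 59.0], [749.0, -298.0], [895.0, -260.0], [800.0, 98.0]]
scale ((553.5580444335938, -48.48443603515625), (180.33224487304688, 148.54782104492188), 27.132902145385742) 0.03345275762233513
[[439.0, -24.0], [507.0, -156.0], [668.0, -73.0], [600.0, 59.0]]
tape [0.453 0.163] [0.551 0.265]
marker [0.551 0.162] [0.603 0.282]
stapler [ 0.544 -0.369] [ 0.697 -0.312]
scene desk z 0.0003998497201988527
stand ((774.531982421875, -97.62443542480469), (153.03541564941406, 373.06964111328125), 15.04673957824707) 0.05536460800134957
[[652.0, 63.0], [749.0, -298.0], [897.0, -258.0], [800.0, 102.0]]
scale ((555.9237060546875, -45.93251037597656), (184.5267333984375, 150.81800842285156), 27.402097702026367) 0.03525380236046449
[[439.0, -21.0], [509.0, -155.0], [673.0, -70.0], [603.0, 63.0]]
tape [0.453 0.165] [0.555 0.266]
marker [0.55  0.162] [0.605 0.284]
stapler [ 0.547 -0.364] [ 0.698 -0.305]
```

View pics/crop.png

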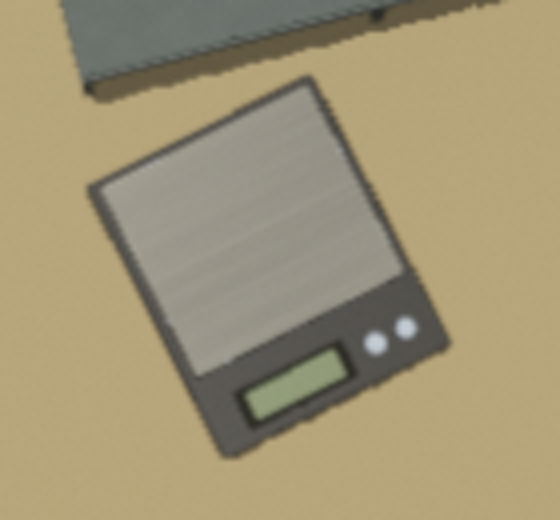

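The crop confirms the dark-grey scale with a steel plate; its display is at crop (295,380). In the stand frame it sits at about (-126, +16) mm with a yaw of +12°.

My plan has two pushes:
1. Push the left side near the rear with the closed fingers, which turns the scale clockwise and shifts it right.
2. Push the display end straight in with the fingers open.

>>> carry_out:
  offset:
    - [0.4, 0.73, 0]
    - [0.8, 1.46, 0]
    - [1.2, 2.2, 0]
    - [1.6, 2.9, 0]
    - [2.0, 3.65, 0]
    - [2.4, 4.4, 0]
    - [2.8, 5.1, 0]
    - [3.2, 5.85, 0]
    - [3.6, 6.6, 0]
    - [4, 7.3, 0]
  twist:
    - [0, 0, -0.015]
    - [0, 0, -0.03]
    - [0, 0, -0.045]
    - [0, 0, -0.06]
    - [0, 0, -0.075]
    - [0, 0, -0.09]
    - [0, 0, -0.1]
    - [0, 0, -0.115]
    - [0, 0, -0.13]
    - [0, 0, -0.143]
  claw: 0

```text
t: 1.73
position: [0.3771, -0.2119, 0.2188]
eef_rot: [[0.966, 0.258, 0.0], [0.258, -0.966, -0.0], [0.0, 0.0, -1.0]]
ft_force: [0.4, -0.9, 0.7]
grip_width: 0.0306
gripper_force: 0.0
```

>>> carry_out:
  offset:
    - [0.4, 0.75, 0]
    - [0.8, 1.5, 0]
    - [1.2, 2.25, 0]
    - [1.6, 3.0, 0]
    - [2.05, 3.75, 0]
    - [2.5, 4.5, 0]
    - [2.9, 5.25, 0]
    - [3.3, 6.0, 0]
    - [3.7, 6.8, 0]
    - [4.13, 7.55, 0]
  twist:
    - [0, 0, 0]
    - [0, 0, 0]
    - [0, 0, 0]
    - [0, 0, 0]
    - [0, 0, 0]
    - [0, 0, 0]
    - [0, 0, 0]
    - [0, 0, 0]
    - [0, 0, 0]
    - [0, 0, 0]

```text
t: 2.57
position: [0.5422, 0.0904, 0.2187]
eef_rot: [[0.966, 0.259, 0.0], [0.259, -0.966, 0.0], [0.0, -0.0, -1.0]]
ft_force: [0.4, -1.0, 0.2]
grip_width: 0.0003
gripper_force: 0.0
```

>>> carry_out:
  offset:
    - [0, 0, -0.6]
    - [0, 0, -1.2]
    - [0, 0, -1.8]
    - [0, 0, -2.4]
    - [0, 0, -3]
    - [0, 0, -3.6]
    - [0, 0, -4.2]
    - [0, 0, -4.7]
    - [0, 0, -5.0]
    - [0, 0, -5.17]
  twist:
    - [0, 0, 0]
    - [0, 0, 0]
    - [0, 0, 0]
    - [0, 0, 0]
    - [0, 0, 0]
    - [0, 0, 0]
    - [0, 0, 0]
    - [0, 0, 0]
    - [0, 0, 0]
    - [0, 0, 0]

```text
t: 3.4
position: [0.5412, 0.0884, 0.0105]
eef_rot: [[0.966, 0.259, -0.002], [0.259, -0.966, -0.0], [-0.002, -0.0, -1.0]]
ft_force: [0.1, 0.1, 0.1]
grip_width: 0.0005
gripper_force: 0.0
```

>>> carry_out:
  offset:
    - [0.03, -0.1, 0]
    - [0.06, -0.22, 0]
    - [0.09, -0.34, 0]
    - [0.12, -0.46, 0]
    - [0.15, -0.57, 0]
    - [0.18, -0.68, 0]
    - [0.21, -0.79, 0]
    - [0.24, -0.9, 0]
    - [0.27, -1.0, 0]
    - [0.28, -1.05, 0]
  twist:
    - [0, 0, 0]
    - [0, 0, 0]
    - [0, 0, 0]
    - [0, 0, 0]
    - [0, 0, 0]
    - [0, 0, 0]
    - [0, 0, 0]
    - [0, 0, 0]
    - [0, 0, 0]
    - [0, 0, 0]

```text
t: 4.23
position: [0.5533, 0.0463, 0.012]
eef_rot: [[0.966, 0.259, 0.0], [0.259, -0.966, 0.0], [0.0, -0.0, -1.0]]
ft_force: [-0.8, 4.8, 1.4]
grip_width: 0.0005
gripper_force: 2.1
```

```bash
cat >> h.py <<'E'
TH=np.radians(14.95); R=np.array([[np.cos(TH),np.sin(TH)],[-np.sin(TH),np.cos(TH)]]); O=np.array([.6805,-.030])
def S(p): return (np.atleast_2d(p)[:,:2]-O)@R.T*1000   # world -> stand frame, mm
def scale(show=None):
    for nm in ("top","scene"):
        a,d=camera(nm); W=cloud(nm,d); s=S(W.reshape(-1,3)).reshape(400,640,2)
        x,y,h=s[...,0],s[...,1],W[...,2]
        m=(x>-260)&(x<-3)&(y>-140)&(y<160)&(h>.02)&(h<.042)
        m=cv2.morphologyEx(m.astype(np.uint8),cv2.MORPH_OPEN,np.ones((3,3)))
        k,l,st,_=cv2.connectedComponentsWithStats(m); i=1+np.argmax(st[1:,4])
        r=cv2.minAreaRect(s[l==i].astype(np.float32)); print(nm,np.round(r[0],1),np.round(r[1],1),round(r[2],1),cv2.boxPoints(r).round().tolist())
        if show==nm: cv2.imwrite(f"pics/{nm}_{get_state()['t']:.0f}.png",a[...,::-1])
    st=get_state(); print("tcp stand",S(st["position"]).round(1),st["position"],st["t"],st["ft_force"])
E
python3 -c "
from h import *
scale('top')"
```

```text
top [-127.5    4.8] [181.9 142. ] 11.0 [[-230.0, 57.0], [-203.0, -82.0], [-25.0, -48.0], [-52.0, 92.0]]
scene [-91.9  31.8] [109.  183.8] 11.1 [[-163.0, 112.0], [-128.0, -69.0], [-21.0, -48.0], [-56.0, 132.0]]
tcp stand [[-103.3  106.5]] [0.55321854 0.04621725 0.01190846] 4.3333 [-0.35134411  1.34904499  0.48705965]
```

>>> carry_out:
  offset:
    - [-0.04, 0.15, 0]
    - [-0.08, 0.3, 0]
    - [0.1, 0.35, 0]
    - [0.3, 0.4, 0]
    - [0.5, 0.45, 0]
    - [0.6, 0.47, 0]
    - [0.6, 0.47, 0]
    - [0.6, 0.47, 0]
    - [0.6, 0.47, 0]
    - [0.6, 0.47, 0]
  twist:
    - [0, 0, 0]
    - [0, 0, 0]
    - [0, 0, 0]
    - [0, 0, 0]
    - [0, 0, 0]
    - [0, 0, 0]
    - [0, 0, 0]
    - [0, 0, 0]
    - [0, 0, 0]
    - [0, 0, 0]

```text
t: 5.17
position: [0.5767, 0.0651, 0.0118]
eef_rot: [[0.966, 0.259, -0.0], [0.259, -0.966, -0.0], [-0.0, -0.0, -1.0]]
ft_force: [-0.1, -0.1, -0.3]
grip_width: 0.0006
gripper_force: 0.0
```

```bash
python3 -c "
from h import *
scale('top')"; ls pics
```

```text
top [-128.5    7.6] [180.7 147.9] 11.2 [[-231.0, 63.0], [-203.0, -83.0], [-25.0, -47.0], [-54.0, 98.0]]
scene [-55.1  24.4] [209.2  92.6] 76.5 [[-124.0, -67.0], [-34.0, -88.0], [14.0, 115.0], [-76.0, 137.0]]
tcp stand [[-75.6 118.7]] [0.57683683 0.06517431 0.01184485] 5.2667 [-0.20094259  0.65846505  1.08137959]
crop.png
scene.png
top.png
top_4.png
top_5.png
```

>>> carry_out:
  offset:
    - [0.02, -0.07, 0]
    - [0.04, -0.14, 0]
    - [0.055, -0.2, 0]
    - [0.07, -0.26, 0]
    - [0.085, -0.32, 0]
    - [0.1, -0.38, 0]
    - [0.12, -0.44, 0]
    - [0.13, -0.5, 0]
    - [0.14, -0.53, 0]
    - [0.14, -0.53, 0]
  twist:
    - [0, 0, 0]
    - [0, 0, 0]
    - [0, 0, 0]
    - [0, 0, 0]
    - [0, 0, 0]
    - [0, 0, 0]
    - [0, 0, 0]
    - [0, 0, 0]
    - [0, 0, 0]
    - [0, 0, 0]

```text
t: 6.1
position: [0.5827, 0.0438, 0.0119]
eef_rot: [[0.966, 0.259, 0.0], [0.259, -0.966, -0.0], [0.0, 0.0, -1.0]]
ft_force: [-0.3, 1.4, 1.1]
grip_width: 0.0007
gripper_force: 0.5
```

```bash
python3 -c "
from h import *
scale()"
```

```text
top [-132.    -7.2] [180.8 144.3] 8.9 [[-232.0, 50.0], [-210.0, -93.0], [-31.0, -64.0], [-54.0, 78.0]]
scene [-60.6  16.9] [192.   73.6] 84.4 [[-107.0, -75.0], [-33.0, -82.0], [-15.0, 109.0], [-88.0, 116.0]]
tcp stand [[-75.5  96.6]] [0.58261367 0.04382027 0.01181481] 6.2 [0.57899871 0.40112947 0.07627432]
```

>>> carry_out:
  offset:
    - [-0.05, 0.19, 0]
    - [-0.1, 0.38, 0]
    - [-0.1, 0.38, 0.1]
    - [-0.1, 0.38, 0.4]
    - [-0.1, 0.38, 0.8]
    - [-0.1, 0.38, 1.2]
    - [-0.1, 0.38, 1.6]
    - [-0.1, 0.38, 2.0]
    - [-0.1, 0.38, 2.4]
    - [-0.1, 0.38, 2.5]
  twist:
    - [0, 0, 0]
    - [0, 0, 0]
    - [0, 0, 0]
    - [0, 0, 0]
    - [0, 0, 0]
    - [0, 0, 0]
    - [0, 0, 0]
    - [0, 0, 0]
    - [0, 0, 0]
    - [0, 0, 0]

```text
t: 7.03
position: [0.5799, 0.0593, 0.1152]
eef_rot: [[0.966, 0.259, 0.004], [0.259, -0.966, -0.0], [0.004, 0.001, -1.0]]
ft_force: [-0.0, -0.9, 0.7]
grip_width: 0.0005
gripper_force: 0.0
```

>>> carry_out:
  offset:
    - [-0.4, -0.4, 0]
    - [-0.9, -0.9, 0]
    - [-1.4, -1.4, 0]
    - [-1.9, -2.0, 0]
    - [-2.4, -2.5, 0]
    - [-2.9, -3.0, 0]
    - [-3.4, -3.5, 0]
    - [-3.8, -4.0, 0]
    - [-4.1, -4.3, 0]
    - [-4.24, -4.45, 0]
  twist:
    - [0, 0, 0]
    - [0, 0, 0]
    - [0, 0, 0]
    - [0, 0, 0]
    - [0, 0, 0]
    - [0, 0, 0]
    - [0, 0, 0]
    - [0, 0, 0]
    - [0, 0, 0]
    - [0, 0, 0]
  claw: 93

```text
t: 7.87
position: [0.4077, -0.1198, 0.112]
eef_rot: [[0.966, 0.257, -0.0], [0.257, -0.966, -0.0], [-0.0, -0.0, -1.0]]
ft_force: [-0.3, -1.0, 0.1]
grip_width: 0.0622
gripper_force: 0.0
```

>>> carry_out:
  offset:
    - [0, 0, -0.4]
    - [0, 0, -0.8]
    - [0, 0, -1.2]
    - [0, 0, -1.6]
    - [0, 0, -2.0]
    - [0, 0, -2.3]
    - [0, 0, -2.45]
    - [0, 0, -2.5]
    - [0, 0, -2.5]
    - [0, 0, -2.5]
  twist:
    - [0, 0, 0]
    - [0, 0, 0]
    - [0, 0, 0]
    - [0, 0, 0]
    - [0, 0, 0]
    - [0, 0, 0]
    - [0, 0, 0]
    - [0, 0, 0]
    - [0, 0, 0]
    - [0, 0, 0]

```text
t: 8.7
position: [0.4094, -0.1188, 0.0123]
eef_rot: [[0.966, 0.259, 0.001], [0.259, -0.966, -0.0], [0.001, 0.0, -1.0]]
ft_force: [-0.7, -0.8, 0.5]
grip_width: 0.0926
gripper_force: 0.0
```

```bash
python3 -c "
from h import *
scale('top')"; ls pics
```

```text
top [-132.5   -5. ] [180.5 148.5] 8.7 [[-233.0, 55.0], [-210.0, -92.0], [-32.0, -65.0], [-55.0, 82.0]]
scene [-129.4   -3.7] [183.5 152.7] 8.8 [[-232.0, 58.0], [-208.0, -93.0], [-27.0, -65.0], [-50.0, 86.0]]
tcp stand [[-284.8  -15.9]] [ 0.40947428 -0.11885659  0.01244736] 8.8 [-0.62298561 -0.15811073  0.82490767]
crop.png
scene.png
top.png
top_4.png
top_5.png
top_9.png
```

>>> carry_out:
  offset:
    - [0.26, 0.07, 0]
    - [0.53, 0.14, 0]
    - [0.8, 0.215, 0]
    - [1.05, 0.28, 0]
    - [1.25, 0.335, 0]
    - [1.42, 0.38, 0]
    - [1.59, 0.425, 0]
    - [1.75, 0.47, 0]
    - [1.9, 0.51, 0]
    - [2.05, 0.55, 0]
  twist:
    - [0, 0, 0]
    - [0, 0, 0]
    - [0, 0, 0]
    - [0, 0, 0]
    - [0, 0, 0]
    - [0, 0, 0]
    - [0, 0, 0]
    - [0, 0, 0]
    - [0, 0, 0]
    - [0, 0, 0]

```text
t: 9.63
position: [0.4906, -0.0961, 0.0115]
eef_rot: [[0.966, 0.26, -0.003], [0.26, -0.966, 0.001], [-0.002, -0.001, -1.0]]
ft_force: [-5.1, -0.1, 3.3]
grip_width: 0.0933
gripper_force: 2.5
```

```bash
python3 -c "
from h import *
scale()"
```

```text
top [-84.  -12.9] [149.3 148.2] 2.8 [[-162.0, 57.0], [-155.0, -91.0], [-6.0, -83.0], [-13.0, 65.0]]
scene [-109.9  -12.3] [198.1 151.8] 2.7 [[-212.0, 59.0], [-205.0, -93.0], [-7.0, -83.0], [-14.0, 68.0]]
tcp stand [[-199.4  -15.4]] [ 0.49178934 -0.09633952  0.01168623] 9.7333 [ 0.07521564 -0.34767221  0.02194227]
```

>>> carry_out:
  offset:
    - [-0.3, -0.08, 0]
    - [-0.73, -0.19, 0]
    - [-0.73, -0.19, 0.1]
    - [-0.73, -0.19, 0.4]
    - [-0.73, -0.19, 0.8]
    - [-0.73, -0.19, 1.2]
    - [-0.73, -0.19, 1.6]
    - [-0.73, -0.19, 2.0]
    - [-0.73, -0.19, 2.4]
    - [-0.73, -0.19, 2.5]
  twist:
    - [0, 0, 0]
    - [0, 0, 0]
    - [0, 0, 0]
    - [0, 0, 0]
    - [0, 0, 0]
    - [0, 0, 0]
    - [0, 0, 0]
    - [0, 0, 0]
    - [0, 0, 0]
    - [0, 0, 0]

```text
t: 10.57
position: [0.4636, -0.1046, 0.1143]
eef_rot: [[0.966, 0.259, 0.004], [0.259, -0.966, -0.001], [0.004, 0.002, -1.0]]
ft_force: [0.5, -0.5, 0.9]
grip_width: 0.0929
gripper_force: 0.0
```

>>> carry_out:
  offset:
    - [0.25, -0.25, 0]
    - [0.5, -0.5, 0]
    - [0.8, -0.8, 0]
    - [1.1, -1.1, 0]
    - [1.4, -1.4, 0]
    - [1.7, -1.7, 0]
    - [2.0, -2.0, 0]
    - [2.2, -2.25, 0]
    - [2.3, -2.35, 0]
    - [2.3, -2.35, 0]
  twist:
    - [0, 0, 0]
    - [0, 0, 0]
    - [0, 0, 0]
    - [0, 0, 0]
    - [0, 0, 0]
    - [0, 0, 0]
    - [0, 0, 0]
    - [0, 0, 0]
    - [0, 0, 0]
    - [0, 0, 0]
  claw: 0

```text
t: 11.4
position: [0.5544, -0.1988, 0.1113]
eef_rot: [[0.966, 0.258, 0.0], [0.258, -0.966, -0.0], [0.0, 0.0, -1.0]]
ft_force: [-0.4, -0.5, 0.2]
grip_width: 0.0307
gripper_force: 0.0
```

```bash
python3 -c "
from h import *
scale()"
```

```text
top [-98.6 -14.5] [181.1 148.4] 2.4 [[-192.0, 56.0], [-186.0, -92.0], [-5.0, -85.0], [-11.0, 63.0]]
scene [-98.8 -13.7] [175.4 153.6] 2.4 [[-190.0, 59.0], [-183.0, -94.0], [-8.0, -87.0], [-14.0, 67.0]]
tcp stand [[-166.  -129.4]] [ 0.55347225 -0.19786305  0.11140721] 11.5 [-0.29816953 -0.383259    0.04045212]
```

>>> carry_out:
  offset:
    - [0, 0, 0]
    - [0, 0, -0.2]
    - [0, 0, -0.5]
    - [0, 0, -0.9]
    - [0, 0, -1.3]
    - [0, 0, -1.7]
    - [0, 0, -2.1]
    - [0, 0, -2.4]
    - [0, 0, -2.5]
    - [0, 0, -2.5]
  twist:
    - [0, 0, 0]
    - [0, 0, 0]
    - [0, 0, 0]
    - [0, 0, 0]
    - [0, 0, 0]
    - [0, 0, 0]
    - [0, 0, 0]
    - [0, 0, 0]
    - [0, 0, 0]
    - [0, 0, 0]

```text
t: 12.33
position: [0.5531, -0.198, 0.0105]
eef_rot: [[0.966, 0.259, -0.002], [0.259, -0.966, 0.001], [-0.002, -0.001, -1.0]]
ft_force: [0.2, 0.3, 0.9]
grip_width: 0.0006
gripper_force: 0.0
```

>>> carry_out:
  offset:
    - [-0.03, 0.11, 0]
    - [-0.06, 0.22, 0]
    - [-0.09, 0.33, 0]
    - [-0.12, 0.44, 0]
    - [-0.145, 0.54, 0]
    - [-0.17, 0.64, 0]
    - [-0.195, 0.74, 0]
    - [-0.22, 0.83, 0]
    - [-0.245, 0.92, 0]
    - [-0.245, 0.92, 0]
  twist:
    - [0, 0, 0]
    - [0, 0, 0]
    - [0, 0, 0]
    - [0, 0, 0]
    - [0, 0, 0]
    - [0, 0, 0]
    - [0, 0, 0]
    - [0, 0, 0]
    - [0, 0, 0]
    - [0, 0, 0]

```text
t: 13.17
position: [0.5441, -0.161, 0.012]
eef_rot: [[0.966, 0.259, 0.0], [0.259, -0.966, -0.0], [0.0, 0.0, -1.0]]
ft_force: [0.4, -0.7, 0.5]
grip_width: 0.0004
gripper_force: 0.5
```

```bash
python3 -c "
from h import *
scale()"
```

```text
top [-94.1  -3.4] [148.2 181.1] 89.2 [[-186.0, -76.0], [-5.0, -79.0], [-2.0, 69.0], [-184.0, 72.0]]
scene [-96.5 -15.4] [174.8 182.2] 0.4 [[-184.0, 75.0], [-183.0, -107.0], [-8.0, -106.0], [-10.0, 76.0]]
tcp stand [[-165.8  -91.5]] [ 0.54393655 -0.16113907  0.01174381] 13.2667 [ 0.72887624 -1.11756015  0.09560199]
```

>>> carry_out:
  offset:
    - [0.05, -0.18, 0]
    - [0.1, -0.36, 0]
    - [0.1, -0.36, 0.1]
    - [0.1, -0.36, 0.4]
    - [0.1, -0.36, 0.8]
    - [0.1, -0.36, 1.2]
    - [0.1, -0.36, 1.6]
    - [0.1, -0.36, 2.0]
    - [0.1, -0.36, 2.4]
    - [0.1, -0.36, 2.5]
  twist:
    - [0, 0, 0]
    - [0, 0, 0]
    - [0, 0, 0]
    - [0, 0, 0]
    - [0, 0, 0]
    - [0, 0, 0]
    - [0, 0, 0]
    - [0, 0, 0]
    - [0, 0, 0]
    - [0, 0, 0]

```text
t: 14.1
position: [0.5491, -0.1763, 0.1151]
eef_rot: [[0.966, 0.259, 0.004], [0.259, -0.966, -0.001], [0.003, 0.002, -1.0]]
ft_force: [-0.5, 0.1, 0.5]
grip_width: 0.0003
gripper_force: 0.0
```

>>> carry_out:
  offset:
    - [-0.25, 0.25, 0]
    - [-0.5, 0.5, 0]
    - [-0.8, 0.8, 0]
    - [-1.1, 1.1, 0]
    - [-1.4, 1.4, 0]
    - [-1.6, 1.65, 0]
    - [-1.8, 1.85, 0]
    - [-2.0, 2.05, 0]
    - [-2.1, 2.14, 0]
    - [-2.1, 2.14, 0]
  twist:
    - [0, 0, 0]
    - [0, 0, 0]
    - [0, 0, 0]
    - [0, 0, 0]
    - [0, 0, 0]
    - [0, 0, 0]
    - [0, 0, 0]
    - [0, 0, 0]
    - [0, 0, 0]
    - [0, 0, 0]
  claw: 93

```text
t: 14.93
position: [0.4634, -0.0898, 0.1119]
eef_rot: [[0.966, 0.259, -0.0], [0.259, -0.966, 0.0], [-0.0, -0.0, -1.0]]
ft_force: [0.1, 0.2, -0.1]
grip_width: 0.0626
gripper_force: 0.0
```

>>> carry_out:
  offset:
    - [0, 0, 0]
    - [0, 0, -0.3]
    - [0, 0, -0.7]
    - [0, 0, -1.1]
    - [0, 0, -1.5]
    - [0, 0, -1.9]
    - [0, 0, -2.2]
    - [0, 0, -2.4]
    - [0, 0, -2.5]
    - [0, 0, -2.5]
  twist:
    - [0, 0, 0]
    - [0, 0, 0]
    - [0, 0, 0]
    - [0, 0, 0]
    - [0, 0, 0]
    - [0, 0, 0]
    - [0, 0, 0]
    - [0, 0, 0]
    - [0, 0, 0]
    - [0, 0, 0]

```text
t: 15.77
position: [0.464, -0.0905, 0.0113]
eef_rot: [[0.966, 0.259, -0.001], [0.259, -0.966, 0.0], [-0.001, -0.0, -1.0]]
ft_force: [0.4, 0.5, -0.7]
grip_width: 0.0929
gripper_force: 0.0
```

```bash
python3 -c "
from h import *
scale('top')"; ls pics
```

```text
top [-94.2  -3.5] [148.2 180.9] 89.2 [[-186.0, -76.0], [-5.0, -79.0], [-3.0, 69.0], [-184.0, 72.0]]
scene [-96.9  -0.5] [175.3 153.3] 0.4 [[-185.0, 76.0], [-184.0, -78.0], [-9.0, -77.0], [-10.0, 77.0]]
tcp stand [[-224.4   -2.7]] [ 0.46442482 -0.09052227  0.01222482] 15.8667 [-0.39183123 -0.81527392  0.24362389]
crop.png
scene.png
top.png
top_16.png
top_4.png
top_5.png
top_9.png
```

>>> carry_out:
  offset:
    - [0.23, 0.06, 0]
    - [0.46, 0.12, 0]
    - [0.69, 0.185, 0]
    - [0.92, 0.245, 0]
    - [1.15, 0.31, 0]
    - [1.38, 0.37, 0]
    - [1.61, 0.43, 0]
    - [1.84, 0.49, 0]
    - [2.07, 0.55, 0]
    - [2.3, 0.615, 0]
  twist:
    - [0, 0, 0]
    - [0, 0, 0]
    - [0, 0, 0]
    - [0, 0, 0]
    - [0, 0, 0]
    - [0, 0, 0]
    - [0, 0, 0]
    - [0, 0, 0]
    - [0, 0, 0]
    - [0, 0, 0]

```text
t: 16.7
position: [0.5562, -0.0653, 0.0119]
eef_rot: [[0.966, 0.259, -0.002], [0.259, -0.966, 0.0], [-0.002, -0.001, -1.0]]
ft_force: [-5.3, -1.4, 4.7]
grip_width: 0.093
gripper_force: 3.1
```

```bash
python3 -c "
from h import *
scale()"
```

```text
top [-42.9  -1.7] [ 80.1 148.1] 0.2 [[-83.0, 72.0], [-83.0, -76.0], [-3.0, -76.0], [-3.0, 73.0]]
scene [-71.6   0.4] [151.9 125.4] 89.8 [[-135.0, -75.0], [-9.0, -76.0], [-9.0, 76.0], [-134.0, 77.0]]
tcp stand [[-127.7   -2.3]] [ 0.55769335 -0.0652216   0.01200107] 16.8 [-0.62364532 -0.14972543  0.02884698]
```

>>> carry_out:
  offset:
    - [0.2, 0.05, 0]
    - [0.4, 0.105, 0]
    - [0.6, 0.16, 0]
    - [0.8, 0.215, 0]
    - [1.0, 0.27, 0]
    - [1.15, 0.31, 0]
    - [1.3, 0.35, 0]
    - [1.45, 0.39, 0]
    - [1.57, 0.42, 0]
    - [1.69, 0.45, 0]
  twist:
    - [0, 0, 0]
    - [0, 0, 0]
    - [0, 0, 0]
    - [0, 0, 0]
    - [0, 0, 0]
    - [0, 0, 0]
    - [0, 0, 0]
    - [0, 0, 0]
    - [0, 0, 0]
    - [0, 0, 0]

```text
t: 17.63
position: [0.624, -0.0476, 0.0118]
eef_rot: [[0.966, 0.259, -0.0], [0.259, -0.966, 0.0], [-0.0, -0.0, -1.0]]
ft_force: [-1.7, -1.2, -1.2]
grip_width: 0.0928
gripper_force: 1.3
```

>>> carry_out:
  offset:
    - [0.03, 0.008, 0]
    - [0.06, 0.016, 0]
    - [0.09, 0.024, 0]
    - [0.12, 0.03, 0]
    - [0.14, 0.037, 0]
    - [0.16, 0.043, 0]
    - [0.18, 0.048, 0]
    - [0.19, 0.05, 0]
    - [0.19, 0.05, 0]
    - [0.19, 0.05, 0]
  twist:
    - [0, 0, 0]
    - [0, 0, 0]
    - [0, 0, 0]
    - [0, 0, 0]
    - [0, 0, 0]
    - [0, 0, 0]
    - [0, 0, 0]
    - [0, 0, 0]
    - [0, 0, 0]
    - [0, 0, 0]

```text
t: 18.47
position: [0.6313, -0.0457, 0.0119]
eef_rot: [[0.966, 0.259, 0.0], [0.259, -0.966, 0.0], [0.0, 0.0, -1.0]]
ft_force: [-3.4, 0.0, 0.5]
grip_width: 0.0927
gripper_force: 1.4
```

```bash
python3 -c "
from h import *
scale()"
```

```text
Traceback (most recent call last):
  File "h.py", line 22, in scale
    k,l,st,_=cv2.connectedComponentsWithStats(m); i=1+np.argmax(st[1:,4])
                                                      ~~~~~~~~~^^^^^^^^^^
ValueError: attempt to get argmax of an empty sequence
```

>>> carry_out:
  offset:
    - [0.012, 0.003, 0]
    - [0.024, 0.006, 0]
    - [0.036, 0.009, 0]
    - [0.048, 0.012, 0]
    - [0.06, 0.015, 0]
    - [0.07, 0.018, 0]
    - [0.08, 0.021, 0]
    - [0.09, 0.024, 0]
    - [0.1, 0.026, 0]
    - [0.1, 0.026, 0]
  twist:
    - [0, 0, 0]
    - [0, 0, 0]
    - [0, 0, 0]
    - [0, 0, 0]
    - [0, 0, 0]
    - [0, 0, 0]
    - [0, 0, 0]
    - [0, 0, 0]
    - [0, 0, 0]
    - [0, 0, 0]

```text
t: 19.35
position: [0.6353, -0.0446, 0.0119]
eef_rot: [[0.966, 0.259, 0.0], [0.259, -0.966, 0.0], [0.0, 0.0, -1.0]]
ft_force: [-3.8, -1.1, 1.8]
grip_width: 0.0932
gripper_force: 2.2
```

Still only sliding friction (about 4 N), so I'll keep stepping in by small amounts.

>>> carry_out:
  offset:
    - [0.01, 0.003, 0]
    - [0.02, 0.005, 0]
    - [0.03, 0.008, 0]
    - [0.04, 0.01, 0]
    - [0.05, 0.013, 0]
    - [0.06, 0.016, 0]
    - [0.07, 0.018, 0]
    - [0.07, 0.018, 0]
    - [0.07, 0.018, 0]
    - [0.07, 0.018, 0]
  twist:
    - [0, 0, 0]
    - [0, 0, 0]
    - [0, 0, 0]
    - [0, 0, 0]
    - [0, 0, 0]
    - [0, 0, 0]
    - [0, 0, 0]
    - [0, 0, 0]
    - [0, 0, 0]
    - [0, 0, 0]

```text
t: 20.18
position: [0.6362, -0.0444, 0.0118]
eef_rot: [[0.966, 0.259, -0.004], [0.259, -0.966, -0.0], [-0.004, -0.001, -1.0]]
ft_force: [-14.8, -3.8, 10.2]
grip_width: 0.0925
gripper_force: 7.9
```

>>> carry_out:
  offset:
    - [-0.05, -0.013, 0]
    - [-0.1, -0.026, 0]
    - [-0.3, -0.08, 0]
    - [-0.6, -0.16, 0]
    - [-1.0, -0.26, 0]
    - [-1.4, -0.37, 0]
    - [-1.8, -0.48, 0.3]
    - [-2.2, -0.58, 0.8]
    - [-2.6, -0.69, 1.5]
    - [-3.0, -0.8, 2.2]
  twist:
    - [0, 0, 0]
    - [0, 0, 0]
    - [0, 0, 0]
    - [0, 0, 0]
    - [0, 0, 0]
    - [0, 0, 0]
    - [0, 0, 0]
    - [0, 0, 0]
    - [0, 0, 0]
    - [0, 0, 0]

```text
t: 21.02
position: [0.5167, -0.076, 0.1003]
eef_rot: [[0.966, 0.259, -0.0], [0.259, -0.966, 0.0], [-0.0, -0.0, -1.0]]
ft_force: [0.8, -0.2, 0.7]
grip_width: 0.0929
gripper_force: 0.0
```

```bash
python3 - <<'E'
from h import *
for nm in ("top","scene"):
    a,d=camera(nm); W=cloud(nm,d); s=S(W.reshape(-1,3)).reshape(400,640,2)
    x,y,h=s[...,0],s[...,1],W[...,2]
    m=(x>-80)&(x<-3)&(abs(y)<110)&(h>.015)&(h<.042)
    print(nm,m.sum(),cv2.boxPoints(cv2.minAreaRect(s[m].astype(np.float32))).round().tolist(), np.median(h[m]))
    for lo,hi in((-60,-20),(20,60)):
        q=m&(y>lo)&(y<hi); print(np.percentile(x[q],[0,2,5]).round(1))
    cv2.imwrite(f"pics/end_{nm}.png",cv2.resize(a[40:260,120:560] if nm=="top" else a[120:340,100:540],None,fx=1.8,fy=1.8)[...,::-1])
z=np.load("a.npz")
E
```

```text
top 975 [[-39.0, 72.0], [-39.0, -76.0], [-3.0, -76.0], [-3.0, 72.0]] 0.027207457174997174
[-38.7 -38.3 -37.7]
[-39.4 -38.8 -38.3]
scene 386 [[-39.0, 76.0], [-36.0, -76.0], [-12.0, -76.0], [-15.0, 76.0]] 0.02919301598241142
[-36.9 -35.2 -34.8]
[-37.1 -35.3 -34.3]
```

View pics/end_top.png

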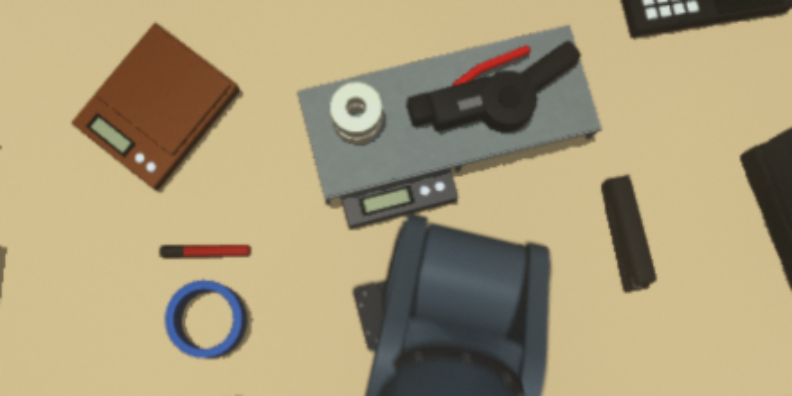

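The end picture shows the scale seated in the left bay. Only its display end projects, at (400,200) in the crop, by about 39 mm and square to the stand. Nothing else has moved and the gripper is clear, so I'm handing in.

```bash
python3 -c "
from plant import *
print(hand_in())"
```

```text
the job is handed in; nothing more can be done
None
```

The scale is pushed home in the left bay against the back panel, flat and square with about 39 mm of the display end projecting; nothing else visibly moved, and the job is handed in (no verdict came back).

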